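# Slide a gusset sheet home in the welding jig and clamp it

## Robot

A 6-joint arm with a two-finger parallel gripper is mounted at the origin on the work surface. World frame = base frame: x ahead of the robot, y to its left, z up, the work surface at z = 0. Lengths are in m, angles in degrees, forces in N, time in s.
With the tool pointing down it reaches from about 0.25 to 0.725 m from the base axis. Payload 9.7 kg.
Tool frame: the origin (TCP) lies between the finger pads; the fingertips stand 22 mm ahead of it and the grasp point (between the pads) lies 3 mm ahead of it; z points along the fingers, y is the line along which they close (so a half turn about z gives the same grasp; the last joint's range is limited). The gripper opens to 85 mm and grips with 20 to 120 N. Pads are 22 mm wide; open, the fingers measure 114 mm over their backs; the gripper's body (76 mm by 85 mm) begins 54 mm behind the grasp point. The pads swing forward as they close: fully open they stand 13 mm farther back than shut.
Start: joints at [69.099, 4.979, 10.078, 95.1, 0, 90], TCP at [0.196, 0.514, 0.253] pointing down, gripper open.
Joint ranges: [-179.16, 179.16], [-48.56, 103.87], [-65.8, 70.77], [-126.05, 130.52], [-82.76, 87.17], [-180, 180]. Speed limits (degrees/s): [127.2, 127.2, 147.25, 180, 180, 180].

## Interface

Orientations are given as [roll, pitch, yaw] about the fixed x, y, z axes, in that order (R = Rz(yaw) Ry(pitch) Rx(roll)).
In Python, from workcell import bot, viewer, finder gives the robot as it stands.
- The arm moves only by the tool move_arm, never from a script. Its arguments are lists of equal length, an entry for each row: "offset": the shift along the tool's x, y, z in cm, a list of three; "twist": the turn, a rotation vector about the tool's x, y, z in rad, a list of three; "grip": the opening, from 0 (shut) to 1 (fully open). In form: {"offset": [[x, y, z], ...], "twist": [[ax, ay, az], ...], "grip": [grip, ...]}. A call has 1 to 5 rows; each row shifts and turns the commanded pose from where the row before left it, along the tool's axes as they then stand; what a row does not reach is not made up. A row lasts 1/10 s, in which the tool goes at most 50 mm and 8.59 degrees, less where a joint would pass 70% of its speed; a pose out of reach is approached as far as the arm can. A call is refused whole if a number of a shift passes 5 or a number of a turn 0.15, either way. A call with a gripper value outside its range is refused whole. The fingers move at their own pace and stop on an object; "force" is the grip in N (left out, the last holds). Time passes only in rows, so rows that do not move let the fingers close. It gives the time, the measured TCP pose, the force, the opening and the grip force at its end, in the units of the state.
- bot.get_obs(): the state, without advancing time (a new reading comes with each control period).
- viewer.camera(name): name is "scene" or "side" or "wrist"; returns a dict with "color" (420x560x3 uint8, red, green, blue), "depth" (420x560 float32, m along the optical axis (not along the pixel's ray), 0 where there is no reading), "vfov" (degrees; the focal length in pixels is half the picture's height over the tangent of half this angle, whatever the lens; pixels are square), "cx", "cy" (the principal point, pixels), "k1" (the pictures are not rectified: a ray, as slopes to the right and down, at radius r is drawn at 1 + k1 r^2 times it, then the intrinsics apply), "position" and "attitude" of the camera in the world; the wrist camera has in their place "tool_from_camera" (4x4, takes a point from camera to tool coordinates, whose origin is the TCP and whose axes are the flange's). Camera axes: x right, y down, z forward; pixel columns grow to the right and rows downward; lengths in m; the calibration is good to about 2 mm. A picture is of the moment at which its call begins: read the wrist's pose just before it.
- bot.job_done(): hands the job in; it is judged then, once.
Trained networks look in a picture, given as the dict that the camera call returned (one of the last four; its "shot" number tells which), for a name from the list of things; names that differ only in an ending like _2 or _b are one class to them, and where a whole thing is asked for, a point or a joint stands for the part that bears it (a point fixed in the world has none). Each returns a list of dicts, best first, with "p" (0 to 1); they miss things now and then, are a little off and sometimes report something else, mostly with a low value. They report only what shows in the picture. A call takes as long as a camera call. They do not tell look-alikes from the thing itself.
- finder.boxes_of(picture, thing): "position" ([column, row] in pixels, amid what is visible of it).
- finder.pinpoint(picture, thing): "position" ([column, row] in pixels: a listed point, or the origin of a listed thing).
The state is a dict: "time": time; "q": joint angles; "qd": joint speeds; "joint_efforts": joint torques, N m; "ee_pos": TCP position; "tcp_rot": TCP orientation; "wrist_force": force on the tool from outside, world axes, zero at the start; "torque": the same for the moment, N m; "opening": finger opening in m; "grasp_force": force on a finger pad.
Only numpy, scipy, OpenCV 4.12 (cv2) and the standard library are available. Lean on these libraries where they do the work, as an engineer would, in place of code of your own. Each camera call takes 0.05 s, during which the arm holds its last target. There are 200 camera calls.

## Task

On the welding jig, press lightly on top of the loose thin red-primed steel sheet and slide it flat along the bed until it is fully home and square in the corner, brought gently up against both blue stops; then swing the hinged clamp arm with the red grip over so that its rubber pad rests on the sheet, and let go. Never lift the sheet or press or push it hard (it and the stops mark: press with no more than about 15 N), never touch the jig's bed with the robot, and leave everything else on the table alone.

Things in the scene. Friction and masses are not known exactly. Their poses are not given: they have to be found in the camera images.
- fixture: Welding jig, fixed. Origin on the top face of its flat grey steel bed, 29 to 41 mm over the table (differs per run); z up. The bed is 18 mm thick and spans jig x -130 to +120 mm and jig y -160 to +145 mm.
- bed: The jig's bed plate alone, same origin and axes as the jig. The robot must not touch it. The sheet slides on it easily (friction about 0.28); rubber fingertips grip its top about twice as well, so some 8 to 14 N of pressing drags it without slipping.
- corner: The two blue stop bars on the bed, 10 mm high, 12 mm thick; origin and axes as the jig. The back stop's face is at jig x = +110 mm (bar spans y -48 to +102 mm), the side stop's face at jig y = +90 mm (bar spans x -40 to +110 mm). The sheet belongs in the corner between these faces.
- sheet_center (a point): Centre (half-way up) of the loose red-primed steel sheet, 120 mm along its x, 90 mm along its y, 3 mm thick, about 0.25 kg, lying flat on the bed; z up. Its centre starts 40 to 90 mm short of home along each jig axis, turned by up to 0.22 rad either way from square.
- sheet_home (a point): Where the sheet's centre must come: jig x = +50, y = +45 mm, 1.5 mm above the bed; axes as the jig. The sheet's x must lie along the jig's x.
- clamp (a joint): Angle of the hinged clamp arm: 0 = level, arm lying along jig -y with its rubber pad on a 3 mm sheet; about 1.7 to 1.9 = standing open, leaning a little back to jig +y. It stays open by itself; once pulled over towards jig -y past about 1.2 rad it sinks down by its own weight within 2 s and rests on the sheet.
- clamp_pivot (a point): Pivot of the clamp arm, outside the side stop at jig x = +80, y = +122 mm, 22 mm above the bed; the hinge axis runs along jig x.
- clamp_grip (a point): Centre of the red grip (20 mm wide along jig x, 52 mm long, 14 mm thick) of the clamp arm, 105 mm from the pivot; the arm ends 125 mm from the pivot. The rubber pad (16 mm diameter) is 72 mm from the pivot and sticks out 19 mm below the arm's middle.
- block: Yellow bystander block, 45 x 22 x 22 mm, lying on the jig's bed along its jig -y edge; origin at its underside.
- hammer: Hammer lying on the table; origin at its underside.
- spraycan: Spray can, 54 mm diameter, 170 mm tall, standing; origin at its underside.
- tube: Steel tube, 76 mm diameter, 150 mm tall, standing; origin at its underside.
- disc: Grinding disc, 116 mm diameter, 6 mm thick, lying flat; origin at its underside.
- driver: Screwdriver lying on the table; origin at its underside.
- bin: Blue open bin, 160 x 110 x 75 mm; origin at its underside.
Not all that is in view belongs to the job. There is more than one size of the part that bears sheet_center; the job needs the smaller.

How it is judged:
By the outcome, as a careful person would: the job done as asked, in the order asked, and still so for the second after the job is handed in, with the robot touching nothing.
It also fails if it takes over 72 s, if anything falls off the work surface, if the arm or the gripper's body presses on something with over 40 N, if the wrist force passes 120 N, or if a joint passes its speed limit or range.

## Working session

There is one attempt and no reset: what is moved stays moved. The work goes in short steps, Python scripts to look and compute and a tool call to move; the robot and the scene stay as the last step left them, time stands still between calls to the robot, and variables do not carry over. Pictures are saved under pics/ and viewed, at most 10 in all, crops included, and the job is handed in when it is done.

Besides the shell and the picture viewer there is one more tool, called after "Emit:" in YAML: its name, and indented under it one key for each argument. move_arm: Moves the arm, as the interface text tells. Its arguments: {"type":"object","properties":{"offset":{"type":"array","items":{"type":"array","items":{"type":"number"}}},"twist":{"type":"array","items":{"type":"array","items":{"type":"number"}}},"grip":{"type":"array","items":{"type":"number"}},"force":{"type":"number"}},"required":["offset","twist","grip"]}

```bash
ls; mkdir -p pics; cat > h.py <<'E'
import numpy as np, cv2
from scipy.spatial.transform import Rotation as R
from workcell import bot, viewer, finder
def cam(n):
    o=bot.get_obs(); p=viewer.camera(n); p['obs']=o
    return p
def pose(p):
    if 'tool_from_camera' in p:
        o=p['obs']; T=np.eye(4); T[:3,:3]=R.from_euler('xyz',o['tcp_rot'],degrees=True).as_matrix(); T[:3,3]=o['ee_pos']
        return T@np.array(p['tool_from_camera'])
    T=np.eye(4); a=np.array(p['attitude'])
    T[:3,:3]=a if a.shape==(3,3) else R.from_euler('xyz',a,degrees=True).as_matrix()
    T[:3,3]=p['position']; return T
def ray(p,uv):
    f=p['color'].shape[0]/2/np.tan(np.radians(p['vfov'])/2)
    d=(np.atleast_2d(uv).astype(float)-[p['cx'],p['cy']])/f; u=d.copy()
    for _ in range(20): u=d/(1+p['k1']*(u**2).sum(1,keepdims=True))
    return np.c_[u,np.ones(len(u))]
def onz(p,uv,z):
    T=pose(p); r=ray(p,uv)@T[:3,:3].T
    return T[:3,3]+r*((z-T[2,3])/r[:,2:])
def dep(p,uv):
    T=pose(p); uv=np.atleast_2d(uv); i=np.round(uv).astype(int)
    z=p['depth'][i[:,1],i[:,0]]
    return (ray(p,uv)*z[:,None])@T[:3,:3].T+T[:3,3]
def proj(p,X):
    T=pose(p); c=(np.atleast_2d(X)-T[:3,3])@T[:3,:3]; u=c[:,:2]/c[:,2:]
    u=u*(1+p['k1']*(u**2).sum(1,keepdims=True)); f=p['color'].shape[0]/2/np.tan(np.radians(p['vfov'])/2)
    return u*f+[p['cx'],p['cy']]
def save(p,n): cv2.imwrite('pics/'+n,p['color'][:,:,::-1])
E
python3 - <<'E'
from h import *
print(bot.get_obs())
for n in ['scene','side','wrist']:
    p=cam(n); save(p,n+'0.png')
    print(n,{k:v for k,v in p.items() if k not in('color','depth','obs')})
    for t in ['fixture','sheet_center','sheet_home','clamp_pivot','clamp_grip','block']:
        for d in finder.pinpoint(p,t)[:3]:
            uv=d['position']
            try: print(t,round(d['p'],2),np.round(uv,1),np.round(dep(p,uv)[0],4))
            except Exception as e: print(t,uv,e)
E
cd pics; python3 -c "
import cv2,numpy as np
cv2.imwrite('all0.png',cv2.resize(np.hstack([cv2.imread('scene0.png'),cv2.imread('side0.png')]),(800,300)))"
```

```text
pics
{'time': 0.0, 'q': array([6.90985654e+01, 5.01015049e+00, 1.00338168e+01, 9.50995508e+01,
       9.24758790e-04, 9.00003615e+01]), 'qd': array([ 0.01348448, -0.03618429,  0.03017309,  0.00528316, -0.0711408 ,
       -0.00042446]), 'joint_efforts': array([-1.55561946e-03, -5.20387602e+01,  4.64806902e+01,  1.61249080e-02,
       -1.03866364e-04, -3.24391999e-05]), 'ee_pos': array([0.19614157, 0.51361731, 0.25258646]), 'tcp_rot': array([-1.79924115e+02, -9.24279239e-04,  1.59098203e+02]), 'wrist_force': array([-0.67301898,  0.44355406,  0.6687068 ]), 'torque': array([ 0.00829202, -0.01369668,  0.01070494]), 'grasp_force': 0.0, 'opening': 0.08569522885488891}
scene {'vfov': 56.8759942879604, 'cx': 282.5412441227413, 'cy': 208.06992865211808, 'k1': -0.009072850337226521, 'position': array([0.89462085, 0.56541652, 0.74118387]), 'attitude': array([-129.84625024,   -0.99307525,  144.08980484]), 'shot': 1}
fixture 0.95 [252.2 248.1] [ 0.5428 -0.0305  0.0329]
fixture 0.42 [242.2 243.4] [ 0.5547 -0.0596  0.0326]
sheet_center 0.84 [300.1 172.2] [ 0.2061 -0.2632  0.0018]
sheet_center 0.77 [
[... 717 characters left out ...]
]
sheet_home 0.23 [354.  235.2] [ 0.6111 -0.1611  0.0435]
clamp_pivot 0.9 [335.7 173.5] [0.5802 0.0995 0.0585]
clamp_grip 0.55 [341.8 140.6] [0.6308 0.3641 0.0008]
block 0.54 [353.  233.5] [ 0.6078 -0.1595  0.049 ]
wrist {'vfov': 71.35713317209226, 'cx': 281.8503753412074, 'cy': 209.06458432341788, 'k1': -0.06161847350210156, 'tool_from_camera': array([[ 5.61369504e-04, -9.60156989e-01, -2.79460625e-01,
         7.03766389e-02],
       [ 9.99999681e-01,  6.98036811e-04, -3.89520343e-04,
        -3.33299951e-04],
       [ 5.69074483e-04, -2.79460317e-01,  9.60157074e-01,
        -1.20364876e-01],
       [ 0.00000000e+00,  0.00000000e+00,  0.00000000e+00,
         1.00000000e+00]]), 'shot': 3}
```

View pics/scene0.png

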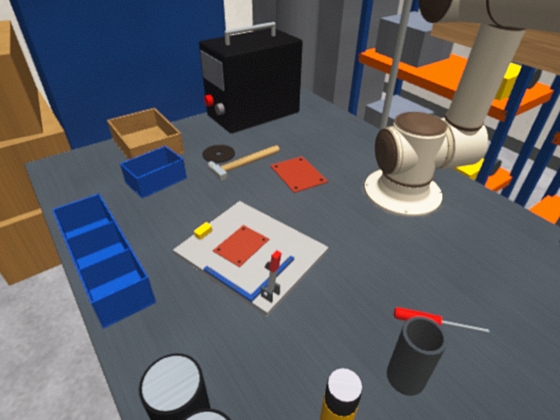

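View pics/side0.png

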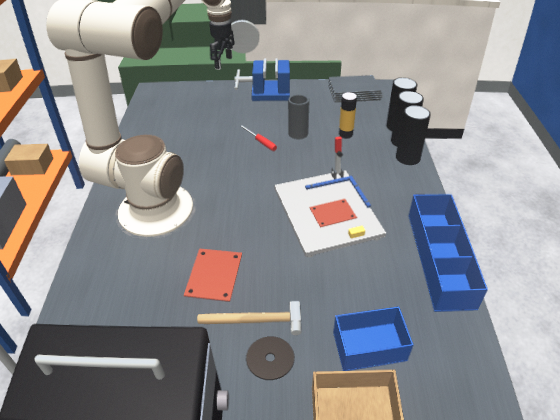

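The small sheet lies on the grey bed: about (241,245) in the scene view and (334,213) in the side view. The other red sheet, on the table at (300,172) and (213,271), is the larger one and a decoy. The clamp stands open at about (274,262), and the jig is turned roughly 20°. Next I'll take the wrist camera over it.

```bash
cat > plan.py <<'E'
import numpy as np,sys,json
from scipy.spatial.transform import Rotation as R
from workcell import bot
def plan(goal,yaw,n,p0=None,y0=None,show=True):
    o=bot.get_obs(); p=np.array(o['ee_pos'] if p0 is None else p0); y=o['tcp_rot'][2] if y0 is None else y0
    dy=(yaw-y)/n; off=[]; tw=round(-np.radians(dy),3)
    for i in range(n):
        d=(np.array(goal)-p)/(n-i); c,s=np.cos(np.radians(y)),np.sin(np.radians(y))
        t=np.round([100*(c*d[0]+s*d[1]),100*(s*d[0]-c*d[1]),-100*d[2]],2); t0=t/100
        p=p+[c*t0[0]+s*t0[1],s*t0[0]-c*t0[1],-t0[2]]; y-=np.degrees(tw); off.append(t.tolist())
    if show:
        for i in range(0,n,5): print(json.dumps(off[i:i+5]))
        print('tw',tw,'end',p,y)
E
python3 -c "
from plan import *
plan([.57,-.03,.2526],20,17)"
```

```text
[[-3.2, -2.2, 0.0], [-3.48, -1.73, 0.0], [-3.69, -1.21, 0.0], [-3.82, -0.68, 0.0], [-3.88, -0.12, 0.01]]
[[-3.86, 0.43, 0.0], [-3.76, 0.98, 0.01], [-3.58, 1.5, 0.0], [-3.33, 1.99, 0.01], [-3.01, 2.45, 0.0]]
[[-2.63, 2.85, 0.01], [-2.2, 3.2, 0.0], [-1.72, 3.48, 0.01], [-1.2, 3.69, 0.0], [-0.67, 3.82, 0.01]]
[[-0.11, 3.88, 0.0], [0.44, 3.85, 0.01]]
tw 0.143 end [ 0.56998628 -0.0299656   0.25258325] 19.812808424478014
```

Emit:
move_arm:
  offset:
    - [-3.2,-2.2,0]
    - [-3.5,-1.7,0]
    - [-3.7,-1.2,0]
    - [-3.8,-0.7,0]
    - [-3.9,-0.1,0]
  twist:
    - [0,0,0.143]
    - [0,0,0.143]
    - [0,0,0.143]
    - [0,0,0.143]
    - [0,0,0.143]
  grip: [1,1,1,1,1]

```text
time: 1.55
ee_pos: [0.3072, 0.3527, 0.2534]
tcp_rot: [180.0, -0.0, 117.8]
wrist_force: [1.5, 0.3, 0.5]
opening: 0.0853
grasp_force: 0.0
```

Emit:
move_arm:
  offset:
    - [-3.9,0.4,0]
    - [-3.8,1.0,0]
    - [-3.6,1.5,0]
    - [-3.3,2.0,0]
    - [-3.0,2.5,0]
  twist:
    - [0,0,0.143]
    - [0,0,0.143]
    - [0,0,0.143]
    - [0,0,0.143]
    - [0,0,0.143]
  grip: [1,1,1,1,1]

```text
time: 2.05
ee_pos: [0.4181, 0.1919, 0.2535]
tcp_rot: [180.0, -0.0, 76.8]
wrist_force: [0.7, 0.2, -0.4]
opening: 0.0852
grasp_force: 0.0
```

Emit:
move_arm:
  offset:
    - [-2.6,2.9,0]
    - [-2.2,3.2,0]
    - [-1.7,3.5,0]
    - [-1.2,3.7,0]
    - [-0.7,3.8,0]
  twist:
    - [0,0,0.143]
    - [0,0,0.143]
    - [0,0,0.143]
    - [0,0,0.143]
    - [0,0,0.143]
  grip: [1,1,1,1,1]

```text
time: 2.55
ee_pos: [0.5286, 0.032, 0.2534]
tcp_rot: [180.0, -0.0, 35.9]
wrist_force: [0.5, -0.7, 0.0]
opening: 0.0856
grasp_force: 0.0
```

Emit:
move_arm:
  offset:
    - [-0.1,3.9,0]
    - [0.4,3.8,0]
    - [0,0,0]
    - [0,0,0]
  twist:
    - [0,0,0.143]
    - [0,0,0.143]
    - [0,0,0]
    - [0,0,0]
  grip: [1,1,0.5,0.5]

```text
time: 2.95
ee_pos: [0.5716, -0.0309, 0.2528]
tcp_rot: [-180.0, 0.0, 19.8]
wrist_force: [0.4, -0.0, 0.5]
opening: 0.0593
grasp_force: 0.0
```

```bash
cat >> h.py <<'E'
def redmask(p):
    h=cv2.cvtColor(p['color'],cv2.COLOR_RGB2HSV); return (((h[...,0]<10)|(h[...,0]>170))&(h[...,1]>120)&(h[...,2]>60)).astype(np.uint8)
def bluemask(p):
    h=cv2.cvtColor(p['color'],cv2.COLOR_RGB2HSV); return ((abs(h[...,0].astype(int)-113)<12)&(h[...,1]>120)&(h[...,2]>50)).astype(np.uint8)
def blobs(m,amin=300):
    n,l,s,c=cv2.connectedComponentsWithStats(m); return [(s[i],c[i],l==i) for i in range(1,n) if s[i][4]>amin]
E
python3 - <<'E'
from h import *
p=cam('wrist'); save(p,'w1.png'); np.save('w1.npy',p,allow_pickle=True)
print(p['obs']['ee_pos'],p['obs']['tcp_rot'],p['obs']['q'],p['obs']['opening'])
for t in ['fixture','sheet_center','sheet_home','clamp_pivot','clamp_grip','block']:
    for d in finder.pinpoint(p,t)[:2]:
        uv=d['position']; print(t,round(d['p'],2),np.round(uv,1),np.round(dep(p,uv)[0],4))
for n,m in (('red',redmask(p)),('blue',bluemask(p))):
    for s,c,k in blobs(m): print(n,s,c)
E
```

```text
[ 0.5716006  -0.03087098  0.25278912] [-1.79970079e+02  4.82945468e-02  1.97746456e+01] [-3.09546773e+00  8.16260670e+00  1.35047389e+01  9.53982589e+01
  8.79979610e-03  1.57129895e+02] 0.05926722572629046
fixture 0.96 [273.8 205.5] [ 0.5468 -0.0303  0.0353]
sheet_center 0.72 [297.3 204.6] [ 0.5571 -0.0566  0.034 ]
sheet_center 0.6 [274.1 206.2] [ 0.5462 -0.0309  0.0355]
sheet_home 0.76 [232.9 156. ] [0.5861 0.0338 0.0322]
clamp_pivot 0.8 [157.5 134.4] [0.5864 0.1104 0.0657]
clamp_grip 0.74 [ 85.2 134.4] [0.5868 0.1218 0.1664]
block 0.64 [392.  188.3] [ 0.6159 -0.147   0.0544]
red [  55  122   65   30 1637] [ 85.1246182  135.69639585]
red [ 263  153   77   97 6834] [299.45200468 200.65013169]
red [  0 226  20  23 318] [  7.77358491 235.53144654]
blue [ 365    0  195   94 8930] [495.15666293  30.35016797]
blue [ 181   93  138  140 2580] [220.45930233 130.12248062]
blue [ 530  237   30   83 1301] [549.27747886 284.55956956]
```

View pics/w1.png

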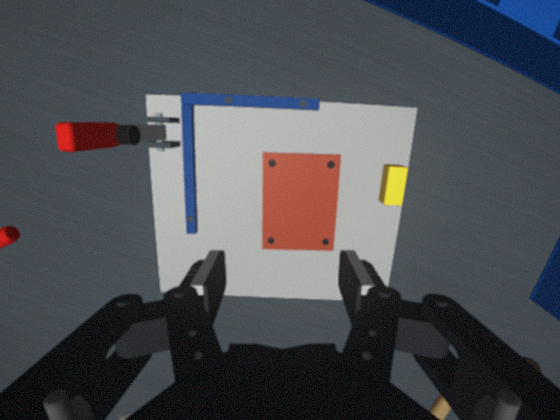

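The wrist view shows the sheet centred near (299,200), almost square to the jig. The stops are at the top (y≈102) and left (x≈190), the clamp grip is at (85,135) and the block at (393,186). Next I'll fit the jig and sheet poses on the bed plane.

```bash
cat >> h.py <<'E'
def rect_of(p,mask,z):
    """min-area rectangle, on plane z, of mask's contour: centre, (long,short), yaw of long axis deg"""
    c=max(cv2.findContours(mask,cv2.RETR_EXTERNAL,cv2.CHAIN_APPROX_NONE)[0],key=len)[:,0,:]
    X=onz(p,c,z)[:,:2]; (cx,cy),(w,h),a=cv2.minAreaRect((X*1000).astype(np.float32))
    if w<h: w,h,a=h,w,a+90
    return np.array([cx,cy])/1000,(w,h),(a+90)%180-90,X
E
python3 - <<'E'
from h import *
p=np.load('w1.npy',allow_pickle=True).item()
pts=[[230,170],[230,220],[250,270],[360,150],[360,240],[310,270],[230,130],[165,220]]
print('bed',dep(p,pts)[:,2]); zb=np.median(dep(p,pts)[:,2])
g=np.array([[300,230],[300,180],[280,200],[320,210]]); print('sheet z',dep(p,g)[:,2])
rm=[k for s,c,k in blobs(redmask(p)) if abs(c[0]-299)<20][0].astype(np.uint8)
c,wh,a,X=rect_of(p,rm,zb+.003); print('sheet',c,wh,a)
# stops: top faces at zb+10mm
bm=[k for s,c,k in blobs(bluemask(p)) if abs(c[0]-220)<20][0].astype(np.uint8)
ys,xs=np.nonzero(bm); uv=np.c_[xs,ys]
D=dep(p,uv); print('stop z',np.percentile(D[:,2],[10,50,90]))
T=onz(p,uv,zb+.010)[:,:2]
# bed corners by light grey mask
h=cv2.cvtColor(p['color'],cv2.COLOR_RGB2HSV)
gm=((h[...,1]<40)&(h[...,2]>150)).astype(np.uint8); gm=max(blobs(gm),key=lambda b:b[0][4])[2].astype(np.uint8)
cc=max(cv2.findContours(gm,cv2.RETR_EXTERNAL,cv2.CHAIN_APPROX_NONE)[0],key=len)[:,0,:]
B=onz(p,cc,zb)[:,:2]
# grey corners
def fitjig(P):
    from scipy.optimize import least_squares
    return P
(cx,cy),(w,hh),ang=cv2.minAreaRect((B*1000).astype(np.float32)); print('bedrect',cx,cy,w,hh,ang)
# register stops: model mask overlap: fit pose so stop outlines match
from scipy.optimize import minimize
def inL(q):
    x,y=q[:,0],q[:,1]
    def box(a,b,c,d): # signed dist
        dx=np.maximum(a-x,x-b); dy=np.maximum(c-y,y-d); return np.where((dx>0)&(dy>0),np.hypot(dx,dy),np.maximum(dx,dy))
    return np.minimum(box(.110,.122,-.048,.102),box(-.040,.110,.090,.102))
ct=max(cv2.findContours(bm,cv2.RETR_EXTERNAL,cv2.CHAIN_APPROX_NONE)[0],key=len)[:,0,:]
C=onz(p,ct,zb+.010)[:,:2]
def f(v):
    c_,s_=np.cos(v[2]),np.sin(v[2]); q=(C-v[:2])@np.array([[c_,-s_],[s_,c_]])
    return np.abs(inL(q)).mean()
best=min((minimize(f,[x,y,np.radians(t)],method='Nelder-Mead',options=dict(xatol=1e-5,fatol=1e-7,maxiter=4000)) for x in(.54,.55) for y in(-.03,-.02) for t in(16,20,24)),key=lambda r:r.fun)
v=best.x; print('jig',v[:2],np.degrees(v[2]),best.fun)
c_,s_=np.cos(v[2]),np.sin(v[2]); J=np.array([[c_,-s_],[s_,c_]])
print('sheet in jig',(c-v[:2])@J,a-np.degrees(v[2]))
print('bedcentre in jig',(np.array([cx,cy])/1000-v[:2])@J,'expect -.005,-.0075')
E
```

```text
bed [0.03198564 0.03385393 0.03280869 0.0312885  0.03152007 0.03172842
 0.03258888 0.03213282]
sheet z [0.03446495 0.03521148 0.03591705 0.03492949]
sheet [ 0.55961279 -0.05835618] (118.00082397460938, 87.7917709350586) 18.384675979614258
stop z [0.04109153 0.04213658 0.04308222]
bedrect 544.5699462890625 -34.686920166015625 248.93148803710938 303.7520446777344 17.10148048400879
jig [ 0.54695108 -0.02667749] 16.773858873956513 0.0011227303167688294
sheet in jig [ 0.00298066 -0.03398491] 1.6108171056577447
bedcentre in jig [-0.0045913  -0.00698146] expect -.005,-.0075
```

Emit:
move_arm:
  offset:
    - [-0.6,0.8,2.5]
    - [-0.7,0.9,4]
    - [-0.77,0.99,4]
    - [0,0,4]
    - [0,0,3]
  twist:
    - [0,0,0]
    - [0,0,0]
    - [0,0,0]
    - [0,0,0]
    - [0,0,0]
  grip: [0.45,0.45,0.45,0.45,0.45]

```text
time: 3.8
ee_pos: [0.56, -0.0624, 0.076]
tcp_rot: [-180.0, 0.1, 19.8]
wrist_force: [0.4, 0.7, 0.3]
opening: 0.0386
grasp_force: 0.0
```

Emit:
move_arm:
  offset:
    - [0,0,0.2]
    - [0,0,0.1]
    - [0,0,0.1]
    - [0,0,0]
  twist:
    - [0,0,0]
    - [0,0,0]
    - [0,0,0]
    - [0,0,0]
  grip: [0.45,0.45,0.45,0.45]

```text
time: 4.2
ee_pos: [0.5622, -0.0625, 0.0762]
tcp_rot: [179.9, -0.1, 19.8]
wrist_force: [0.1, -0.5, 0.7]
opening: 0.0386
grasp_force: 0.0
```

```bash
python3 - <<'E'
from h import *
p=cam('wrist'); save(p,'w2.png'); o=p['obs']; print(o['ee_pos'],o['tcp_rot'],o['wrist_force'],o['opening'])
E
```

```text
[ 0.56215087 -0.06246108  0.07624208] [ 1.79928040e+02 -1.48110125e-01  1.98302242e+01] [ 0.12640028 -0.526784    0.68219066] 0.038599399205177826
```

View pics/w2.png

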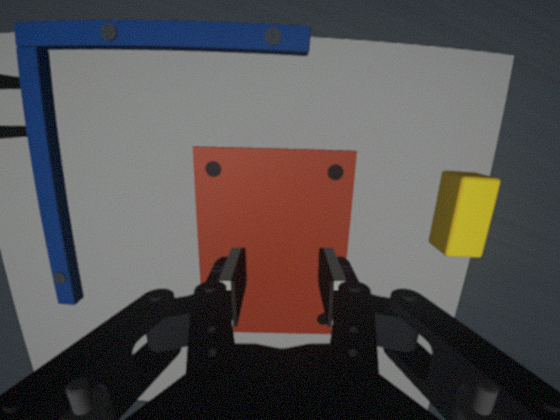

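The fingers are above the sheet, about x 230 to 335, and well inside its edges (195 to 355). I'll lower them until they touch.

Emit:
move_arm:
  offset:
    - [0,0,0.6]
    - [0,0,0.5]
    - [0,0,0.3]
    - [0,0,0]
    - [0,0,0]
  twist:
    - [0,0,0]
    - [0,0,0]
    - [0,0,0]
    - [0,0,0]
    - [0,0,0]
  grip: [0.45,0.45,0.45,0.45,0.45]

```text
time: 4.75
ee_pos: [0.561, -0.0625, 0.0602]
tcp_rot: [-180.0, 0.0, 19.8]
wrist_force: [-1.0, -0.6, -0.2]
opening: 0.0381
grasp_force: 0.0
```

Emit:
move_arm:
  offset:
    - [0,0,0.1]
    - [0,0,0.1]
    - [0,0,0]
  twist:
    - [0,0,0]
    - [0,0,0]
    - [0,0,0]
  grip: [0.45,0.45,0.45]

```text
time: 5.05
ee_pos: [0.5611, -0.0625, 0.0582]
tcp_rot: [-180.0, 0.0, 19.8]
wrist_force: [-0.2, -0.6, -0.5]
opening: 0.0385
grasp_force: 0.0
```

Emit:
move_arm:
  offset:
    - [0,0,0.05]
    - [0,0,0.05]
    - [0,0,0]
  twist:
    - [0,0,0]
    - [0,0,0]
    - [0,0,0]
  grip: [0.45,0.45,0.45]

```text
time: 5.35
ee_pos: [0.5611, -0.0625, 0.0572]
tcp_rot: [-180.0, 0.0, 19.8]
wrist_force: [-0.6, 0.6, 0.1]
opening: 0.0385
grasp_force: 0.0
```

Emit:
move_arm:
  offset:
    - [0,0,0.05]
    - [0,0,0]
  twist:
    - [0,0,0]
    - [0,0,0]
  grip: [0.45,0.45]

```text
time: 5.55
ee_pos: [0.5611, -0.0625, 0.0567]
tcp_rot: [-180.0, 0.0, 19.8]
wrist_force: [0.0, -0.0, -0.3]
opening: 0.0385
grasp_force: 0.0
```

Emit:
move_arm:
  offset:
    - [0,0,0.05]
    - [0,0,0]
  twist:
    - [0,0,0]
    - [0,0,0]
  grip: [0.45,0.45]

```text
time: 5.75
ee_pos: [0.5611, -0.0625, 0.0562]
tcp_rot: [-180.0, 0.0, 19.8]
wrist_force: [0.7, 0.1, 0.4]
opening: 0.0384
grasp_force: 0.0
```

Emit:
move_arm:
  offset:
    - [0,0,0.05]
    - [0,0,0]
  twist:
    - [0,0,0]
    - [0,0,0]
  grip: [0.45,0.45]

```text
time: 5.95
ee_pos: [0.5611, -0.0625, 0.0561]
tcp_rot: [180.0, -0.0, 19.8]
wrist_force: [-0.8, 0.2, 3.8]
opening: 0.0384
grasp_force: 1.9
```

Emit:
move_arm:
  offset:
    - [0,0,0.03]
    - [0,0,0]
  twist:
    - [0,0,0]
    - [0,0,0]
  grip: [0.45,0.45]

```text
time: 6.15
ee_pos: [0.5612, -0.0625, 0.0561]
tcp_rot: [180.0, -0.0, 19.8]
wrist_force: [-2.6, 1.1, 6.6]
opening: 0.0384
grasp_force: 3.2
```

Emit:
move_arm:
  offset:
    - [0,0,0.03]
    - [0.1,-0.16,0]
    - [0.2,-0.32,0]
    - [0.2,-0.32,0]
  twist:
    - [0,0,0]
    - [0,0,0]
    - [0,0,0]
    - [0,0,0]
  grip: [0.45,0.45,0.45,0.45]

```text
time: 6.55
ee_pos: [0.5638, -0.0537, 0.0561]
tcp_rot: [179.9, -0.1, 19.8]
wrist_force: [-1.2, -3.8, 5.7]
opening: 0.0383
grasp_force: 3.2
```

Emit:
move_arm:
  offset:
    - [0.2,-0.32,0.03]
    - [0.2,-0.32,0]
    - [0.2,-0.32,0]
  twist:
    - [0,0,0]
    - [0,0,0]
    - [0,0,0]
  grip: [0.45,0.45,0.45]

```text
time: 6.85
ee_pos: [0.5663, -0.0427, 0.0561]
tcp_rot: [179.9, -0.1, 19.8]
wrist_force: [-0.3, -3.8, 8.7]
opening: 0.038
grasp_force: 4.0
```

```bash
cat > look.py <<'E'
from h import *
import sys
p=cam('wrist'); save(p,sys.argv[1]); o=p['obs']; print(o['ee_pos'],o['tcp_rot'],o['wrist_force'],o['torque'])
v=np.array([.547,-.0267]); th=16.9
t=np.radians(th); J=np.array([[np.cos(t),-np.sin(t)],[np.sin(t),np.cos(t)]])
m=redmask(p); h=p['depth']
bs=blobs(m,2000)
for s,c,k in bs:
    X=onz(p,np.argwhere(k)[:,::-1],.035)[:,:2]; q=(X-v)@J*1000
    print(s,'x',np.percentile(q[:,0],[0.2,99.8]),'y',np.percentile(q[:,1],[.2,99.8]))
    # edges: +x edge and -y/+y edges, in jig coords, via line fits
    for nm,ax,lohi in(('+x',0,1),('+y',1,1),('-y',1,0)):
        oth=1-ax; bins=np.round(q[:,oth]/2).astype(int); L=[]
        for b in np.unique(bins):
            w=q[bins==b]
            if len(w)>8: L.append((b*2,w[:,ax].max() if lohi else w[:,ax].min()))
        L=np.array(L); L=L[(L[:,0]>np.percentile(L[:,0],12))&(L[:,0]<np.percentile(L[:,0],88))]
        a=np.polyfit(L[:,0],L[:,1],1); r=abs(L[:,1]-np.polyval(a,L[:,0])); a=np.polyfit(*L[r<=np.median(r)*2+.2].T,1)
        print(nm,'slope deg',np.degrees(np.arctan(a[0])),'at mid',np.polyval(a,L[:,0].mean()),'span',L[[0,-1],0])
# stop faces on top plane (10 mm)
for s,c,k in blobs(bluemask(p),800):
    q=(onz(p,np.argwhere(k)[:,::-1],.042)[:,:2]-v)@J*1000
    print('blue',s,np.percentile(q,[1,99],axis=0).ravel())
E
python3 look.py w3.png
```

```text
[ 0.5663294  -0.0426794   0.05610355] [ 1.79888769e+02 -1.00515571e-01  1.97851059e+01] [-0.27577009 -3.81658451  8.67956674] [-0.57253131  0.19401334  0.04311144]
[  186   147   185   202 25882] x [-40.31621512  72.48118815] y [-61.49788274  27.37193952]
+x slope deg 0.21785016281659106 at mid 72.46732171742369 span [-50.  16.]
+y slope deg 15.821450230498964 at mid 22.1179082209751 span [-28.  58.]
-y slope deg -12.749619929597054 at mid -55.844474936510075 span [-28.  58.]
blue [   14    29   341   313 15640] [-32.48031904 -44.42705485 121.84014034 101.48810606]
```

View pics/w3.png

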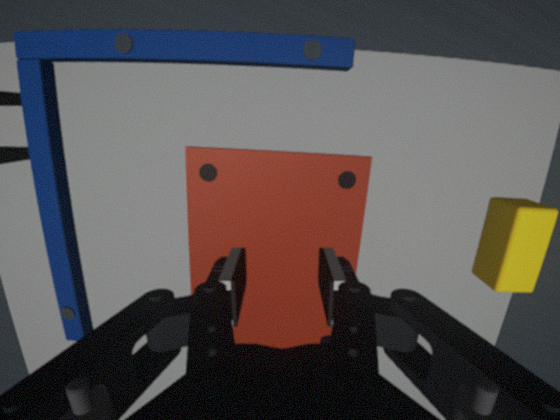

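Emit:
move_arm:
  offset:
    - [0.3,-0.47,0]
    - [0.3,-0.47,0]
    - [0.3,-0.47,0]
    - [0.3,-0.47,0]
    - [0.3,-0.47,0]
  twist:
    - [0,0,0]
    - [0,0,0]
    - [0,0,0]
    - [0,0,0]
    - [0,0,0]
  grip: [0.45,0.45,0.45,0.45,0.45]

```text
time: 7.4
ee_pos: [0.5725, -0.0154, 0.0561]
tcp_rot: [179.9, -0.1, 19.8]
wrist_force: [-0.7, -3.4, 7.4]
opening: 0.0385
grasp_force: 4.1
```

Emit:
move_arm:
  offset:
    - [0.3,-0.47,0]
    - [0.3,-0.47,0]
    - [0.3,-0.47,0]
    - [0.3,-0.47,0]
    - [0.3,-0.47,0]
  twist:
    - [0,0,0]
    - [0,0,0]
    - [0,0,0]
    - [0,0,0]
    - [0,0,0]
  grip: [0.45,0.45,0.45,0.45,0.45]

```text
time: 7.9
ee_pos: [0.5786, 0.0118, 0.0561]
tcp_rot: [179.9, -0.1, 19.8]
wrist_force: [-0.2, -4.5, 8.6]
opening: 0.0388
grasp_force: 4.1
```

```bash
python3 look.py w4.png
```

```text
[0.57862363 0.01184748 0.05608905] [ 1.79902243e+02 -1.01554750e-01  1.97845055e+01] [-0.15780478 -4.47028926  8.63561258] [-0.54196022  0.264105    0.0377338 ]
[  189   147   185   202 25719] x [-12.94542355  99.89593119] y [-14.09119645  75.24301925]
+x slope deg 1.4741807779844582 at mid 99.43083754488161 span [-2. 64.]
+y slope deg 15.475433898329918 at mid 69.78295898759949 span [ 0. 86.]
-y slope deg -13.978434670269717 at mid -7.745670089603843 span [ 0. 86.]
blue [  121    97   333   199 12423] [ 28.17829761 -43.97344378 122.00780925 101.53524213]
```

View pics/w4.png

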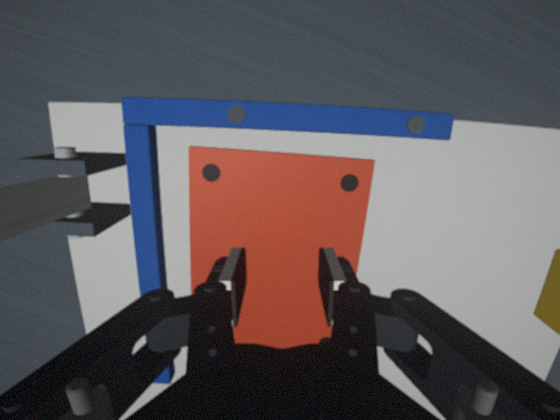

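```bash
cat > rel.py <<'E'
from h import *
import sys
def meas(p):
    v=np.array([.547,-.0267]); t=np.radians(16.9); J=np.array([[np.cos(t),-np.sin(t)],[np.sin(t),np.cos(t)]])
    r=max(blobs(redmask(p),2000),key=lambda b:b[0][4]); b=max(blobs(bluemask(p),800),key=lambda b:b[0][4])
    def edge(k,ax,lo,hi,z,first=True):
        uv=[]
        for i in range(lo,hi):
            w=np.nonzero(k[:,i] if ax==0 else k[i])[0]
            if len(w): uv.append((i,w[0]-.5) if ax==0 else (w[0]-.5,i))
        q=(onz(p,uv,z)[:,:2]-v)@J*1000; o=0 if ax==0 else 1
        for _ in range(3):
            a=np.polyfit(q[:,1-o],q[:,o],1); e=abs(q[:,o]-np.polyval(a,q[:,1-o])); q=q[e<max(.6,2*np.median(e))]
        return a
    x,y,w,h=r[0][:4]; bx,by,bw,bh=b[0][:4]
    sx=edge(r[2],0,x+12,x+w-25,.035); sy=edge(r[2],1,y+12,y+80,.035)
    kx=edge(b[2],0,bx+15,bx+bw-15,.042)
    ky=edge(b[2],1,by+40,by+140,.042)
    print('sheet +x edge: pos at y=45 %.1f yaw %.2f | stop face %.1f yaw %.2f'%(np.polyval(sx,45),-np.degrees(sx[0]),np.polyval(kx,45)-12,-np.degrees(kx[0])))
    print('sheet +y edge: pos at x=50 %.1f yaw %.2f | stop face %.1f yaw %.2f'%(np.polyval(sy,50),np.degrees(sy[0]),np.polyval(ky,50)-12,np.degrees(ky[0])))
if __name__=='__main__':
    p=cam('wrist'); o=p['obs']; print(o['ee_pos'],o['tcp_rot'],o['wrist_force'],o['torque']); save(p,sys.argv[1]); meas(p)
E
python3 rel.py w5.png
```

```text
[0.57878121 0.01256755 0.05610238] [ 1.79925212e+02 -1.19807018e-01  1.98088805e+01] [ 0.91842309 -0.67218394  8.39630719] [-0.21877465 -0.01732284  0.03149011]
sheet +x edge: pos at y=45 100.3 yaw -1.37 | stop face 110.1 yaw 0.17
sheet +y edge: pos at x=50 76.5 yaw -2.01 | stop face 89.8 yaw 0.26
```

Emit:
move_arm:
  offset:
    - [0.18,-0.26,0]
    - [0.18,-0.26,0]
    - [0.18,-0.26,0]
    - [0,0,0]
  twist:
    - [0,0,-0.01]
    - [0,0,-0.01]
    - [0,0,-0.01]
    - [0,0,0]
  grip: [0.45,0.45,0.45,0.45]

```text
time: 8.4
ee_pos: [0.581, 0.0213, 0.0561]
tcp_rot: [179.9, -0.1, 21.5]
wrist_force: [0.0, -1.3, 8.4]
opening: 0.0384
grasp_force: 3.9
```

```bash
python3 rel.py w6.png
```

```text
[0.58103807 0.02134602 0.05610237] [ 1.79929117e+02 -1.20207773e-01  2.15477893e+01] [ 0.01848418 -1.34503133  8.36626453] [-0.15803153  0.08825231 -0.01224564]
sheet +x edge: pos at y=45 104.0 yaw -1.06 | stop face 110.1 yaw 0.14
sheet +y edge: pos at x=50 83.5 yaw -0.99 | stop face 89.8 yaw 0.11
```

Emit:
move_arm:
  offset:
    - [0.16,-0.14,0]
    - [0.16,-0.14,0]
    - [0.15,-0.13,0]
    - [0,0,0]
  twist:
    - [0,0,-0.008]
    - [0,0,-0.008]
    - [0,0,-0.008]
    - [0,0,0]
  grip: [0.45,0.45,0.45,0.45]

```text
time: 8.85
ee_pos: [0.5838, 0.0267, 0.0561]
tcp_rot: [179.9, -0.1, 22.9]
wrist_force: [0.5, -2.4, 8.4]
opening: 0.0385
grasp_force: 4.1
```

```bash
python3 rel.py w7.png
```

```text
[0.5837572  0.02672433 0.0561001 ] [ 1.79922535e+02 -1.01409046e-01  2.29134253e+01] [ 0.46531314 -2.36683694  8.4178449 ] [-0.29014391  0.19034271 -0.00842724]
sheet +x edge: pos at y=45 107.2 yaw -0.95 | stop face 110.1 yaw 0.18
sheet +y edge: pos at x=50 87.5 yaw -1.06 | stop face 89.6 yaw 0.33
```

Emit:
move_arm:
  offset:
    - [0.08,-0.01,0.02]
    - [0.1,-0.01,0]
    - [0.1,-0.02,0]
    - [0.08,-0.01,0]
    - [0,0,0]
  twist:
    - [0,0,0]
    - [0,0,0]
    - [0,0,0]
    - [0,0,0]
    - [0,0,0]
  grip: [0.45,0.45,0.45,0.45,0.45]

```text
time: 9.4
ee_pos: [0.5863, 0.0283, 0.0561]
tcp_rot: [179.9, -0.0, 22.9]
wrist_force: [-4.1, -2.6, 12.8]
opening: 0.0386
grasp_force: 5.9
```

```bash
python3 rel.py w8.png
```

```text
[0.58630466 0.02831762 0.05606034] [ 1.79928410e+02 -3.67388792e-02  2.28888112e+01] [-4.12087499 -2.58016592 12.77527277] [-0.52158662  1.01175772  0.10679154]
sheet +x edge: pos at y=45 109.2 yaw -0.18 | stop face 110.2 yaw 0.18
sheet +y edge: pos at x=50 88.1 yaw -1.08 | stop face 89.6 yaw 0.35
```

Emit:
move_arm:
  offset:
    - [0.02,-0.06,-0.02]
    - [0.02,-0.08,0]
    - [0.02,-0.08,0]
    - [0.02,-0.06,0]
    - [0,0,0]
  twist:
    - [0,0,0]
    - [0,0,0]
    - [0,0,0]
    - [0,0,0]
    - [0,0,0]
  grip: [0.45,0.45,0.45,0.45,0.45]

```text
time: 9.95
ee_pos: [0.5865, 0.0311, 0.0561]
tcp_rot: [179.9, -0.1, 22.9]
wrist_force: [-0.3, -4.1, 8.5]
opening: 0.0385
grasp_force: 4.1
```

```bash
python3 rel.py w9.png
```

```text
[0.58650983 0.03108358 0.0560881 ] [ 1.79887599e+02 -9.12339042e-02  2.28788248e+01] [-0.25768667 -4.095816    8.5147764 ] [-0.71321134  0.18895142  0.0436628 ]
sheet +x edge: pos at y=45 109.2 yaw 0.02 | stop face 110.3 yaw 0.18
sheet +y edge: pos at x=50 89.2 yaw -1.05 | stop face 89.7 yaw 0.09
```

View pics/w9.png

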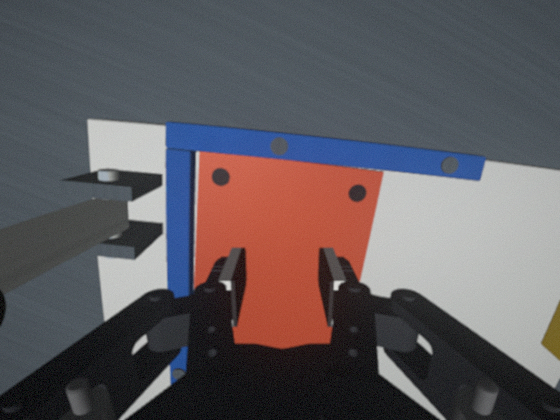

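The sheet touches both stops but is still turned about 0.5–1° clockwise. There is a sliver of light at the left edge's top end (195,155) and another at (370,167). I'll re-press nearer the +x/-y part of the sheet, so that a light push squares it.

Emit:
move_arm:
  offset:
    - [0,0,-0.5]
    - [0,0,-0.7]
    - [1.0,0.6,0]
    - [1.0,0.7,0]
    - [0.9,0.6,0]
  twist:
    - [0,0,0]
    - [0,0,0]
    - [0,0,0.03]
    - [0,0,0.03]
    - [0,0,0.03]
  grip: [0.45,0.45,0.1,0.1,0.1]

```text
time: 10.5
ee_pos: [0.6202, 0.0245, 0.0672]
tcp_rot: [-180.0, -0.0, 17.7]
wrist_force: [-0.2, 0.2, 0.5]
opening: 0.0082
grasp_force: 0.0
```

Emit:
move_arm:
  offset:
    - [0,0,0]
    - [0,0,0.5]
    - [0,0,0.3]
    - [0,0,0]
  twist:
    - [0,0,0]
    - [0,0,0]
    - [0,0,0]
    - [0,0,0]
  grip: [0.1,0.1,0.1,0.1]

```text
time: 10.9
ee_pos: [0.619, 0.0246, 0.0582]
tcp_rot: [-180.0, 0.1, 17.8]
wrist_force: [0.6, -0.6, 1.2]
opening: 0.0084
grasp_force: 0.0
```

Emit:
move_arm:
  offset:
    - [0,0,0.05]
    - [0,0,0.05]
    - [0,0,0]
  twist:
    - [0,0,0]
    - [0,0,0]
    - [0,0,0]
  grip: [0.1,0.1,0.1]

```text
time: 11.2
ee_pos: [0.6195, 0.0245, 0.0579]
tcp_rot: [180.0, -0.0, 17.8]
wrist_force: [-1.0, 1.0, -0.4]
opening: 0.0087
grasp_force: 0.0
```

```bash
python3 rel.py w10.png
```

```text
[0.61953553 0.02451079 0.0579252 ] [ 1.79999001e+02 -1.29437761e-03  1.77560004e+01] [-1.04876598  0.96834036 -0.40526861] [0.0303835  0.00986826 0.04537849]
sheet +x edge: pos at y=45 107.8 yaw 0.29 | stop face 111.6 yaw 0.10
sheet +y edge: pos at x=50 89.2 yaw -0.93 | stop face 89.5 yaw 0.62
```

Emit:
move_arm:
  offset:
    - [0,0,0.04]
    - [0,0,0]
  twist:
    - [0,0,0]
    - [0,0,0]
  grip: [0.1,0.1]

```text
time: 11.45
ee_pos: [0.6197, 0.0245, 0.0577]
tcp_rot: [180.0, -0.0, 17.8]
wrist_force: [-0.4, -0.9, 2.4]
opening: 0.0083
grasp_force: 1.0
```

Emit:
move_arm:
  offset:
    - [0,0,0.03]
    - [0,0,0]
  twist:
    - [0,0,0]
    - [0,0,0]
  grip: [0.1,0.1]

```text
time: 11.65
ee_pos: [0.6197, 0.0245, 0.0577]
tcp_rot: [180.0, -0.0, 17.8]
wrist_force: [-2.2, 0.6, 5.2]
opening: 0.0084
grasp_force: 2.5
```

Emit:
move_arm:
  offset:
    - [0,0,0.04]
    - [0.03,-0.06,0]
    - [0.04,-0.07,0]
    - [0.04,-0.06,0]
    - [0,0,0]
  twist:
    - [0,0,0]
    - [0,0,0]
    - [0,0,0]
    - [0,0,0]
    - [0,0,0]
  grip: [0.1,0.1,0.1,0.1,0.1]

```text
time: 12.15
ee_pos: [0.6205, 0.0262, 0.0577]
tcp_rot: [179.9, -0.1, 17.7]
wrist_force: [-1.7, -3.0, 6.1]
opening: 0.0086
grasp_force: 3.2
```

```bash
python3 rel.py w11.png; python3 -c "
import cv2
a=cv2.imread('pics/w11.png'); cv2.imwrite('pics/w11c.png',cv2.resize(a[90:330,130:430],(750,600),interpolation=cv2.INTER_CUBIC))"
```

```text
[0.62050309 0.02624986 0.05772345] [ 1.79930931e+02 -5.96118679e-02  1.77344141e+01] [-1.70913106 -3.01963437  6.09428138] [-0.45267431  0.26650029  0.01345403]
sheet +x edge: pos at y=45 107.8 yaw 0.25 | stop face 111.7 yaw 0.16
sheet +y edge: pos at x=50 90.4 yaw 0.11 | stop face 89.7 yaw 0.41
```

View pics/w11c.png

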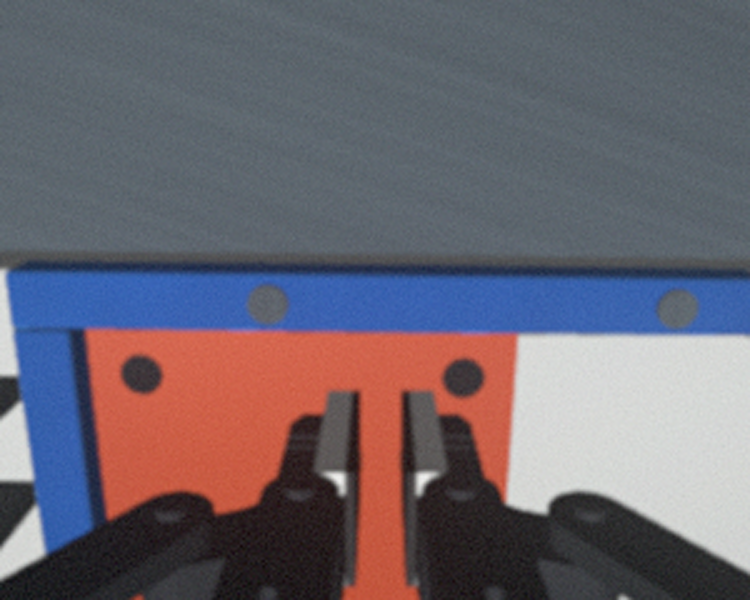

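Now the left edge is flush along the side stop and square. The back gap can't be seen from here, so I'll give a last light nudge towards +x, then lift and look from higher up.

Emit:
move_arm:
  offset:
    - [0.04,-0.01,0.03]
    - [0.06,-0.01,0]
    - [0.06,-0.01,0]
    - [0.04,-0.02,0]
    - [0,0,0]
  twist:
    - [0,0,0]
    - [0,0,0]
    - [0,0,0]
    - [0,0,0]
    - [0,0,0]
  grip: [0.1,0.1,0.1,0.1,0.1]

```text
time: 12.7
ee_pos: [0.622, 0.0272, 0.0577]
tcp_rot: [179.9, -0.0, 17.7]
wrist_force: [-3.8, -2.9, 9.3]
opening: 0.0086
grasp_force: 4.7
```

Emit:
move_arm:
  offset:
    - [0,0,-0.2]
    - [0,0,-1.5]
    - [-2,0,-3]
    - [-3,0,-4]
    - [-3,0,-4]
  twist:
    - [0,0,0]
    - [0,0,0]
    - [0,0,0]
    - [0,0,0]
    - [0,0,0]
  grip: [0.1,0,0,0,0]

```text
time: 13.2
ee_pos: [0.5445, 0.0032, 0.1851]
tcp_rot: [-180.0, 0.0, 17.8]
wrist_force: [1.1, -0.9, 0.6]
opening: 0.0001
grasp_force: 0.0
```

```bash
python3 rel.py w12.png; python3 - <<'E'
from h import *
p=cam('side'); save(p,'s2.png')
T=cv2.imread('pics/w12.png')
w=cam('wrist'); k=max(blobs(redmask(w),2000),key=lambda b:b[0][4]); print(k[0],k[1])
x,y,W,H=k[0][:4]; c=T[max(0,y-60):y+H+20,max(0,x-60):x+W+60]; s=min(800/c.shape[1],600/c.shape[0]); cv2.imwrite('pics/w12c.png',cv2.resize(c,None,fx=s,fy=s,interpolation=cv2.INTER_CUBIC)[:600,:800])
for t in('clamp_grip','clamp_pivot'):
    for d in finder.pinpoint(w,t)[:2]: print(t,d['p'],d['position'],dep(w,d['position'])[0])
E
```

```text
[0.54452537 0.00322137 0.18514998] [-1.79985769e+02  2.83667118e-02  1.77738365e+01] [ 1.13592708 -0.89757803  0.61402832] [-0.02270352 -0.06784011  0.01485719]
sheet +x edge: pos at y=45 110.0 yaw 0.66 | stop face 109.8 yaw 0.34
sheet +y edge: pos at x=50 90.4 yaw -0.25 | stop face 89.4 yaw 0.23
[  213    89   100   129 11893] [263.06751871 151.62515766]
clamp_pivot 0.98 [168.7, 123.7] [0.58774163 0.11110118 0.06889243]
```

View pics/w12c.png

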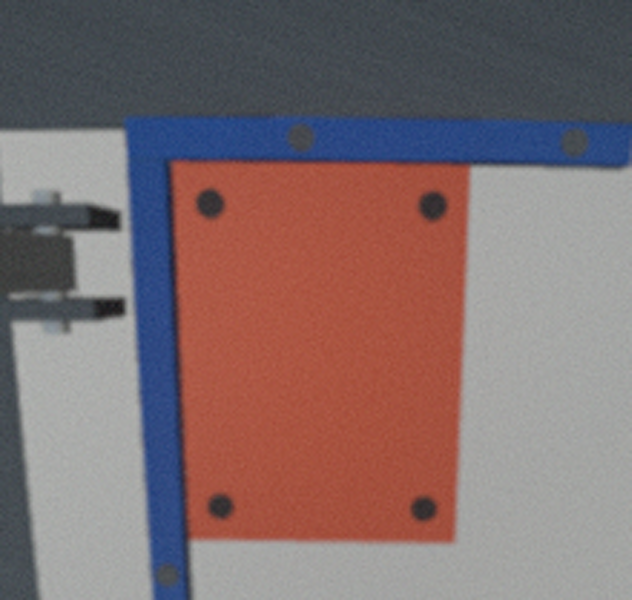

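The sheet is home: its top and left edges lie flush and parallel along both blue stops, with no light showing. Next is the clamp. I'll pass over it and come down behind, on its +y side.

Emit:
move_arm:
  offset:
    - [0,0,-5]
    - [1.9,-3.9,0]
    - [1.9,-3.9,0]
    - [1.9,-3.9,0]
    - [1.9,-3.8,0]
  twist:
    - [0,0,0]
    - [0,0,0]
    - [0,0,0]
    - [0,0,0]
    - [0,0,0]
  grip: [0,0,0,0,0]

```text
time: 13.95
ee_pos: [0.5708, 0.1761, 0.2318]
tcp_rot: [-180.0, 0.1, 17.8]
wrist_force: [0.7, -1.3, 0.9]
opening: -0.0001
grasp_force: 0.0
```

```bash
python3 - <<'E'
from h import *
o=bot.get_obs(); print(o['ee_pos'],o['tcp_rot'])
v=np.array([.547,-.0267]); t=np.radians(16.9); J=np.array([[np.cos(t),-np.sin(t)],[np.sin(t),np.cos(t)]])
print('tcp jig',(o['ee_pos'][:2]-v)@J)
for n in('side','scene','wrist'):
    p=cam(n); save(p,n+'3.png')
    for s,c,k in blobs(redmask(p),60):
        uv=np.argwhere(k)[:,::-1]; D=dep(p,uv); D=D[p['depth'][uv[:,1],uv[:,0]]>0]
        if len(D)==0: continue
        q=(D[:,:2]-v)@J; m=np.c_[q,D[:,2]]
        if D[:,2].mean()>.09: print(n,s,np.percentile(m,[5,50,95],axis=0).round(3).tolist())
E
```

```text
[0.57084795 0.17610006 0.23184851] [-1.79992744e+02  1.37538120e-01  1.77564851e+01]
tcp jig [0.08177246 0.1871092 ]
side [335 136   7  17  89] [[0.07, 0.127, 0.136], [0.075, 0.133, 0.162], [0.085, 0.143, 0.18]]
scene [204  94  10  13  98] [[-0.479, -0.64, 0.077], [-0.463, -0.614, 0.096], [-0.454, -0.601, 0.11]]
```

Emit:
move_arm:
  offset:
    - [0,0,3.6]
    - [0,0,3.6]
    - [0,0.8,0]
    - [0,0.8,0]
    - [0,0,0]
  twist:
    - [0,0,0]
    - [0,0,0]
    - [0,0,0]
    - [0,0,0]
    - [0,0,0]
  grip: [0,0,0,0,0]

```text
time: 14.6
ee_pos: [0.5768, 0.1574, 0.1636]
tcp_rot: [180.0, -0.1, 17.7]
wrist_force: [-0.0, -0.1, 0.2]
opening: -0.0003
grasp_force: 0.0
```

Emit:
move_arm:
  offset:
    - [0,0.7,0]
    - [0,0.7,0]
    - [0,0.7,0]
    - [0,0.7,0]
    - [0,0,0]
  twist:
    - [0,0,0]
    - [0,0,0]
    - [0,0,0]
    - [0,0,0]
    - [0,0,0]
  grip: [0,0,0,0,0]

```text
time: 15.1
ee_pos: [0.5851, 0.1312, 0.1632]
tcp_rot: [180.0, -0.2, 17.7]
wrist_force: [-0.5, -0.3, 6.5]
opening: 0.0001
grasp_force: 3.0
```

Emit:
move_arm:
  offset:
    - [0,-0.3,-0.8]
    - [0,0,-0.8]
    - [0,0.5,0]
    - [0,0.5,0]
    - [0,0,0]
  twist:
    - [0,0,0]
    - [0,0,0]
    - [0,0,0]
    - [0,0,0]
    - [0,0,0]
  grip: [0,0,0,0,0]

```text
time: 15.6
ee_pos: [0.5865, 0.1248, 0.1772]
tcp_rot: [180.0, 0.0, 17.7]
wrist_force: [-0.8, -0.6, -0.2]
opening: -0.0002
grasp_force: 0.0
```

```bash
python3 - <<'E'
from h import *
s=cam('side'); c=cam('scene'); 
u=proj(s,[[.58,.12,.1]])[0].astype(int); w=proj(c,[[.58,.12,.1]])[0].astype(int); print(u,w)
f=lambda p,k:cv2.resize(p['color'][max(0,k[1]-60):k[1]+60,k[0]-40:k[0]+40,::-1],(400,600),interpolation=cv2.INTER_CUBIC)
cv2.imwrite('pics/pair.png',np.hstack([f(s,u),f(c,w)]))
print(bot.get_obs()['wrist_force'])
E
```

```text
[335 159] [274 274]
[-0.3664414  -0.58530306 -0.52865157]
```

View pics/pair.png

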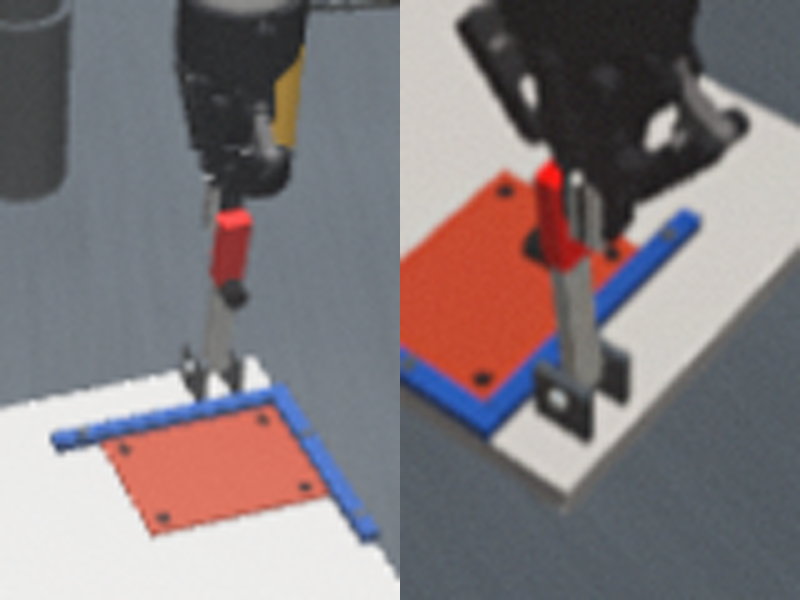

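The fingers are behind the red grip, the arm stands nearly vertical, and the sheet is still home. I'll keep pulling towards -y.

Emit:
move_arm:
  offset:
    - [0,0.7,0]
    - [0,0.7,0]
    - [0,0.7,0]
    - [0,0.7,0]
    - [0,0,0]
  twist:
    - [0,0,0]
    - [0,0,0]
    - [0,0,0]
    - [0,0,0]
    - [0,0,0]
  grip: [0,0,0,0,0]

```text
time: 16.2
ee_pos: [0.5952, 0.0978, 0.1775]
tcp_rot: [180.0, -0.0, 17.7]
wrist_force: [-0.8, -0.7, -0.2]
opening: -0.0003
grasp_force: 0.0
```

Emit:
move_arm:
  offset:
    - [0,0.7,0]
    - [0,0.7,0]
    - [0,0.5,0]
    - [0,0,0]
  twist:
    - [0,0,0]
    - [0,0,0]
    - [0,0,0]
    - [0,0,0]
  grip: [0,0,0,0]

```text
time: 16.6
ee_pos: [0.6009, 0.0801, 0.1774]
tcp_rot: [180.0, 0.0, 17.7]
wrist_force: [0.3, 0.9, -0.3]
opening: -0.0003
grasp_force: 0.0
```

```bash
cat > cl.py <<'E'
from h import *
o=bot.get_obs(); print(o['time'],o['ee_pos'],o['wrist_force'])
v=np.array([.547,-.0267]); t=np.radians(16.9); J=np.array([[np.cos(t),-np.sin(t)],[np.sin(t),np.cos(t)]])
for n in('side','wrist'):
    p=cam(n)
    for t in('clamp_grip','clamp_pivot'):
        for d in finder.pinpoint(p,t)[:1]: print(n,t,round(d['p'],2),np.round(d['position']))
    for s,c,k in blobs(redmask(p),40):
        uv=np.argwhere(k)[:,::-1]; D=dep(p,uv); D=D[p['depth'][uv[:,1],uv[:,0]]>0]
        if len(D): 
            m=np.c_[(D[:,:2]-v)@J,D[:,2]]
            if abs(np.median(m[:,0])-.06)<.08 and abs(np.median(m[:,1])-.07)<.15: print(n,s,np.percentile(m,[5,50,95],axis=0).round(3).tolist())
E
python3 cl.py
```

```text
16.6 [0.60086322 0.08005427 0.17742406] [ 0.25570724  0.87317275 -0.26541666]
side clamp_grip 0.64 [347. 156.]
side clamp_pivot 0.6 [333. 170.]
side [341 154  10  11  62] [[0.071, 0.056, 0.123], [0.074, 0.066, 0.149], [0.087, 0.084, 0.165]]
side [316 181  44  25 673] [[-0.003, 0.006, 0.034], [0.049, 0.044, 0.037], [0.102, 0.084, 0.041]]
wrist clamp_grip 0.66 [320. 257.]
wrist clamp_pivot 0.64 [238. 210.]
wrist [ 279  177   97  115 8696] [[0.01, 0.005, 0.034], [0.082, 0.051, 0.036], [0.104, 0.083, 0.158]]
```

Emit:
move_arm:
  offset:
    - [0,0,-2]
    - [0,0,-3]
    - [0,0,-3]
    - [0,0,0]
    - [0,0,0]
  twist:
    - [0,0,0]
    - [0,0,0]
    - [0,0,0]
    - [0,0,0]
    - [0,0,0]
  grip: [0,0,0,0,0]

```text
time: 17.4
ee_pos: [0.601, 0.081, 0.2579]
tcp_rot: [180.0, -0.1, 17.8]
wrist_force: [0.4, -0.5, -0.7]
opening: 0.0002
grasp_force: 0.0
```

Emit:
move_arm:
  offset:
    - [0,0,0]
    - [0,0,0]
    - [0,0,0]
    - [0,0,0]
    - [0,0,0]
  twist:
    - [0,0,0]
    - [0,0,0]
    - [0,0,0]
    - [0,0,0]
    - [0,0,0]
  grip: [0,0,0,0,0]

```text
time: 17.9
ee_pos: [0.6006, 0.0808, 0.2572]
tcp_rot: [-180.0, 0.0, 17.7]
wrist_force: [0.3, 0.1, 0.2]
opening: 0.0001
grasp_force: 0.0
```

Emit:
move_arm:
  offset:
    - [0,0,0]
    - [0,0,0]
    - [0,0,0]
    - [0,0,0]
    - [0,0,0]
  twist:
    - [0,0,0]
    - [0,0,0]
    - [0,0,0]
    - [0,0,0]
    - [0,0,0]
  grip: [0,0,0,0,0]

```text
time: 18.4
ee_pos: [0.6007, 0.0808, 0.2575]
tcp_rot: [-180.0, -0.0, 17.7]
wrist_force: [-0.6, 0.6, 0.1]
opening: 0.0001
grasp_force: 0.0
```

Emit:
move_arm:
  offset:
    - [0,0,0]
    - [0,0,0]
    - [0,0,0]
    - [0,0,0]
    - [0,0,0]
  twist:
    - [0,0,0]
    - [0,0,0]
    - [0,0,0]
    - [0,0,0]
    - [0,0,0]
  grip: [0,0,0,0,0]

```text
time: 18.9
ee_pos: [0.6006, 0.0808, 0.2575]
tcp_rot: [-180.0, 0.0, 17.8]
wrist_force: [0.3, -0.4, -0.9]
opening: 0.0001
grasp_force: 0.0
```

```bash
python3 cl.py; python3 - <<'E'
from h import *
from rel import meas
p=cam('wrist')
try: meas(p)
except Exception as e: print(e)
save(p,'end.png')
E
```

```text
18.9 [0.60064395 0.08079519 0.25747237] [ 0.28610896 -0.43293042 -0.85912396]
side clamp_grip 0.7 [351. 192.]
side clamp_pivot 0.85 [338. 171.]
side [316 181  44  25 647] [[-0.004, 0.003, 0.034], [0.047, 0.037, 0.038], [0.093, 0.083, 0.064]]
wrist clamp_grip 0.73 [344. 190.]
wrist clamp_pivot 0.79 [249. 191.]
wrist [ 279  165   82   93 5860] [[-0.0, 0.005, 0.034], [0.051, 0.04, 0.035], [0.104, 0.084, 0.061]]
sheet +x edge: pos at y=45 108.8 yaw 1.00 | stop face 259.4 yaw 5.77
sheet +y edge: pos at x=50 88.9 yaw 0.23 | stop face -654.1 yaw 182.51
```

Emit:
move_arm:
  offset:
    - [-3,2,0]
    - [-3.5,2,0]
    - [-3.5,2,0]
    - [0,0,0]
    - [0,0,0]
  twist:
    - [0,0,0]
    - [0,0,0]
    - [0,0,0]
    - [0,0,0]
    - [0,0,0]
  grip: [0,0,0,0,0]

```text
time: 19.75
ee_pos: [0.5235, -0.0074, 0.258]
tcp_rot: [180.0, -0.1, 17.7]
wrist_force: [0.3, 0.2, -0.2]
opening: 0.0003
grasp_force: 0.0
```

```bash
python3 - <<'E'
from h import *
p=cam('wrist'); save(p,'end2.png')
v=np.array([.547,-.0267]); t=np.radians(16.9); J=np.array([[np.cos(t),-np.sin(t)],[np.sin(t),np.cos(t)]])
def j(uv,z): return (onz(p,uv,z)[:,:2]-v)@J*1000
def inv(q,z): return proj(p,np.r_[v+J@(np.array(q)/1000),z])[0]
r=redmask(p); b=bluemask(p)
h=cv2.cvtColor(p['color'],cv2.COLOR_RGB2HSV)
# walk from sheet interior outwards, subsampled: last red, first blue along the line
def walk(a0,a1):
    last=None; first=None
    for s in np.linspace(0,1,300):
        q=np.array(a0)+(np.array(a1)-a0)*s; u=np.round(inv(q,.035)).astype(int)
        if r[u[1],u[0]]: last=q
        elif b[u[1],u[0]] and first is None: first=q
    return last,first
for y in (5,15,25,35,45,60,75,85):
    l,f=walk((100,y),(118,y)); print('y',y,'red to x',None if l is None else round(l[0],1),'blue from',None if f is None else round(f[0],1))
for x in (-5,5,20,40,60,95,105):
    l,f=walk((x,80),(x,98)); print('x',x,'red to y',None if l is None else round(l[1],1),'blue from',None if f is None else round(f[1],1))
for y in(10,40,70):
    l,_=walk((5,y),(-15,y)); print('-x edge',y,None if l is None else round(l[0],1))
for x in(5,30,55,100):
    l,_=walk((x,8),(x,-12)); print('-y edge',x,None if l is None else round(l[1],1))
D=dep(p,[inv((80,17),.061)]); print('grip top',D)
E
```

```text
y 5 red to x 109.8 blue from 111.9
y 15 red to x 109.7 blue from 111.8
y 25 red to x 110.5 blue from 111.6
y 35 red to x 110.4 blue from 111.5
y 45 red to x 110.3 blue from 111.4
y 60 red to x 110.2 blue from 111.3
y 75 red to x 110.1 blue from 111.1
y 85 red to x 110.0 blue from 111.1
x -5 red to y 90.4 blue from 91.6
x 5 red to y 90.0 blue from 92.4
x 20 red to y 89.5 blue from 91.9
x 40 red to y 89.9 blue from 92.3
x 60 red to y 90.4 blue from 92.7
x 95 red to y 90.4 blue from 92.6
x 105 red to y 90.1 blue from 92.3
-x edge 10 -8.6
-x edge 40 -9.0
-x edge 70 -8.2
-y edge 5 1.6
-y edge 30 1.3
-y edge 55 1.0
-y edge 100 1.2
grip top [[0.61859958 0.01282211 0.06104242]]
```

```bash
python3 -c "
from workcell import bot
print(bot.job_done())"
```

```text
the job is handed in; nothing more can be done
None
```

The job is handed in. The last wrist-camera measurement put the sheet square in the corner and against both stops to within about 1 mm. The clamp arm lies level with its pad on the sheet. Pressing peaked at about 13 N in the readings, and the robot is clear of everything at about 20 s on the clock.

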